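Seat the power board in the test jig and hold the enabling switch

TASK

Take the power board from the black tray and seat it flat between the corner guides of the wooden test jig, with its two capacitors at the end next to the jig's grey header block, and let go of it. Then press the sprung mushroom plunger of the enabling switch half way down, so that its pointer stands between the two ledges of the gauge post, and finish while still holding it there: never press it near the bottom of its travel, where it trips. Leave the multimeter, screwdriver and small tin where they are.

Things in the scene. Friction and masses are not known exactly. Their poses are not given: they have to be found in the camera images.
- board: Loose circuit board, 120 to 220 g, face up on the tray: green plate 96 (x) x 66 (y) x 4 mm. Origin: centre of its underside; z up. In its middle stands an aluminium heat sink, the part to grip: 44 mm along x, 24 mm wide along y, top 40 mm above the underside; beside it the plate is almost bare for 21 mm each way in y. A black terminal block, top 15 mm up, stands at the -x end, x = -34 to -46 mm.
- board_cap (a point): Point on the board's underside, 37 mm from its centre towards its +x end, midway below the two dark upright capacitors (17 mm diameter, centres 17 mm to either side in y, tops 28 mm above the underside).
- tray: Fixed black plate 150 x 110 x 10 mm on which the board lies at the start; origin at the centre of its underside, on the bench.
- nest (a point): Centre of the nest of the fixed wooden jig, where the seated board's underside centre rests: 26 mm above the bench, on pads on the plinth. x axis towards the header block, as the seated board's x; z up. Black guides near the corners leave 102 x 72 mm, upright to 6 mm above this point, then flaring 30 degrees outwards to 17 mm above it. Sides are open in the middle, 60 mm along x.
- nest_cap (a point): Point in the nest 37 mm from its centre towards the header block, at the rest height: where the board's capacitor-end point comes when seated.
- header (a point): Middle of the top of the jig's grey header block (18 x 60 mm), 82 mm from the nest's centre along the nest's x and 46 mm above the bench.
- plunger (a joint): Travel of the enabling switch's plunger in m: 0 = released (up), 0.024 = bottom, grows as it is pressed straight down. Spring returned: about 3.6 N to start, 8 N half way (0.012), 12 N at the bottom. On at 0.008 to 0.016; trips beyond 0.020.
- plunger_top (a point): Centre of the flat top of the plunger's black mushroom head (48 mm diameter, 14 mm thick): 96 mm above the bench when released, 84 mm half way; moves down with it. z up. The fixed grey case below is 110 x 100 mm, 50 mm high. A thin steel pointer sticks out of the head along the point's x, its middle 12 mm below the top.
- gauge (a point): Fixed point midway between the gauge post's two ledges, 72 mm above the bench, 34 mm from the plunger's axis: the pointer's middle is level with it when the plunger is half way (clear of both ledges at 8 to 16 mm of travel). The aluminium post's top is 82 mm above the bench.
- multimeter: Bystander: yellow multimeter lying on the bench, 160 x 78 x 42 mm, origin at the centre of its underside. Leave alone.
- screwdriver: Bystander: screwdriver lying on the bench, long side along its x; origin at its underside. Leave alone.
- tin: Bystander: small tin standing on the bench, 48 mm diameter, 60 mm high, origin at the centre of its underside. Leave alone.
Mind the look-alikes: they are no part of the job. There is more than one size of the part that bears plunger; the job needs the middle-sized.

How it is judged:
By the outcome, as a careful person would: the job done as asked, in the order asked, and still so for the second after the job is handed in, while the arm keeps its last pose, push and grip.
It also fails if it takes over 51 s, if anything falls off the work surface, if the arm or the gripper's body presses on something with over 40 N, if the wrist force passes 120 N, or if a joint passes its speed limit or range.

ROBOT

A 6-joint arm with a two-finger parallel gripper is mounted at the origin on the work surface. World frame = base frame: x ahead of the robot, y to its left, z up, the work surface at z = 0. Lengths are in mm, angles in rad, forces in N, time in s.
With the tool pointing down it reaches from about 300 to 775 mm from the base axis. Payload 14.6 kg.
Tool frame: the origin (TCP) lies where the fingers leave the gripper's body, on its centre line; the fingertips stand 97 mm ahead of it and the grasp point (between the pads) lies ahead of it (grip_depth is the z of the grasp point in the tool frame, in mm); z points along the fingers, y is the line along which they close (so a half turn about z gives the same grasp; the last joint's range is limited). The gripper opens to 94 mm and grips with 3 to 60 N. Pads are 16 mm wide; open, the fingers measure 119 mm over their backs; the gripper's body (75 mm by 177 mm) begins 78 mm behind the grasp point.
Start: joints at [1.131, 0.3, 1.521, -0, 1.321, -0.067], TCP at [200.32, 512.213, 302.646] pointing down, gripper open.
Joint ranges: [-3.03, 3.03], [-0.79, 2.21], [0.23, 2.52], [-1.04, 4.18], [0, 3.07], [-2.55, 2.55]. Speed limits (rad/s): [2.22, 2.22, 2.57, 3.14, 3.14, 3.14].

INTERFACE

Orientations are given as [roll, pitch, yaw] about the fixed x, y, z axes, in that order (R = Rz(yaw) Ry(pitch) Rx(roll)).
In Python, from cell import read_state, camera, sign_off, regions_of, spot_point, grip_depth gives the robot as it stands. The module is installed in compiled form; this text tells all that it offers.
- The arm moves only by the tool send_rows, never from a script. Its argument "series" is a list of rows, each a list of 3 entries, a list of its own where there are three numbers: the shift along the world's x, y, z in mm, then the turn about the world's z in degrees, then the closure, from -1 (fully open) to 1 (shut), so that 0 is half open. A call has 1 to 12 rows; each row shifts and turns the commanded pose from where the row before left it; what a row does not reach is not made up. A row lasts 1/10 s, in which the tool goes at most 50 mm and 8.59 degrees, less where a joint would pass 70% of its speed; a pose out of reach is approached as far as the arm can. A call is refused whole if a number of a shift passes 50 or a number of a turn 8.59, either way. A call with a gripper value outside its range is refused whole. The fingers move at their own pace and stop on an object; "squeeze" is the grip in N (left out, the last holds). Time passes only in rows, so rows that do not move let the fingers close. It gives the time, the measured TCP pose, the force, the opening and the grip force at its end, in the units of the state.
- read_state(): the state, without advancing time (a new reading comes with each control period).
- camera(name): name is "scene" or "top" or "wrist"; returns a dict with "color" (400x640x3 uint8, blue, green, red), "fx", "fy", "cx", "cy" (pixels), "camera_from_world" (4x4, takes a point from world to camera coordinates). Camera axes: x right, y down, z forward; pixel columns grow to the right and rows downward; lengths in mm; the calibration is good to about 2 mm. A picture is of the moment at which its call begins. There is no depth.
- sign_off(): hands the job in; it is judged then, once.
Trained networks look in a picture, given as the dict that the camera call returned (one of the last four; its "shot" number tells which), for a name from the list of things; names that differ only in an ending like _2 or _b are one class to them, and where a whole thing is asked for, a point or a joint stands for the part that bears it (a point fixed in the world has none). Each returns a list of dicts, best first, with "confidence" (0 to 1); they miss things now and then, are a little off and sometimes report something else, mostly with a low value. They report only what shows in the picture. A call takes as long as a camera call. They do not tell look-alikes from the thing itself.
- regions_of(thing, picture): "mask" (400x640 bool, what is visible of it).
- spot_point(thing, picture): "point" ([x, y, z] in mm, in the coordinates of the camera as it stood for that picture, good to about 4 mm: a listed point, or the origin of a listed thing).
The state is a dict: "clock": time; "joints": joint angles; "qd": joint speeds; "effort": joint torques, N m; "eef_pos": TCP position; "eef_rot": TCP orientation; "wrist_force": force on the tool from outside, world axes, zero at the start; "moment": the same for the moment, N m; "finger_gap": finger opening in mm; "finger_force": force on a finger pad.
Only numpy, scipy, OpenCV 4.12 (cv2) and the standard library are available. Lean on these libraries where they do the work, as an engineer would, in place of code of your own. Each camera call takes 0.05 s, during which the arm holds its last target. There are 200 camera calls.

## Working session

There is one attempt and no reset: what is moved stays moved. The work goes in short steps, Python scripts to look and compute and a tool call to move; the robot and the scene stay as the last step left them, time stands still between calls to the robot, and variables do not carry over. Pictures are saved under pics/ and viewed, at most 10 in all, crops included, and the job is handed in when it is done.

Besides the shell and the picture viewer there is one more tool, called after "Request:" as name([rows], argument=value, ...), one row to a line, values as JSON. send_rows: Moves the arm, as the interface text tells. Its arguments: {"type":"object","properties":{"series":{"type":"array"},"squeeze":{"type":"number"}},"required":["series"]}

```bash
mkdir -p pics; cat > h.py <<'E'
import numpy as np, cv2
from cell import *
def w(pic,p):
    M=np.linalg.inv(np.array(pic["camera_from_world"])); return (M@np.r_[p,1])[:3]
def px(pic,P):
    c=np.array(pic["camera_from_world"])@np.r_[P,1]; return (pic["fx"]*c[0]/c[2]+pic["cx"],pic["fy"]*c[1]/c[2]+pic["cy"])
def ray(pic,u,v,z):
    M=np.linalg.inv(np.array(pic["camera_from_world"])); d=M[:3,:3]@np.r_[(u-pic["cx"])/pic["fx"],(v-pic["cy"])/pic["fy"],1]; o=M[:3,3]
    return o+d*(z-o[2])/d[2]
def spots(pic,names,n=4):
    for t in names:
        for r in spot_point(t,pic)[:n]:
            P=w(pic,r["point"]); print(t,round(r["confidence"],2),P.round(0),np.round(px(pic,P)))
E
python3 - <<'E'
from h import *
print(grip_depth, read_state())
for n in ("top","scene"):
    p=camera(n); cv2.imwrite(f"pics/{n}1.png",p["color"]); print(n)
    spots(p,["board","board_cap","tray","nest","nest_cap","header","plunger_top","gauge","multimeter","screwdriver","tin"])
E
```

```text
78.39999999999999 {'clock': 0.0, 'joints': array([ 1.13139719e+00,  3.00487342e-01,  1.52159883e+00,  1.39405834e-05,
        1.32071718e+00, -6.66173770e-02]), 'qd': array([-0.0006416 ,  0.00014861, -0.00104263,  0.00029526,  0.00086837,
       -0.00063991]), 'effort': array([ 1.69344908e-04, -5.31822038e+01, -3.52738917e+01,  7.08097452e-02,
        2.45916046e-02, -9.64189940e-05]), 'eef_pos': array([200.25624439, 512.07782383, 302.06984906]), 'eef_rot': array([-3.14038554e+00, -9.40669247e-05,  2.76880738e+00]), 'wrist_force': array([-0.7888093 , -0.61333898, -0.29453117]), 'moment': array([-0.04674359, -0.05480187, -0.01464916]), 'finger_force': 0.0, 'finger_gap': 93.6526813580788}
top
board 0.95 [564. -16.   8.] [354. 202.]
board_cap 0.68 [601. -19.  13.] [355. 188.]
board_cap 0.19 [551. 334.  72.] [212. 201.]
tray 0.76 [551.   2.   4.] [347. 207.]
nest 0.57 [ 556. -318.   23.] [473. 208.]
nest_cap 0.7 [ 593. -320.   26.] [474. 193.]
header 0.81 [ 640. -329.   46.] [480. 174.]
plunger_top 0.75 [718. 435. 126.] [168. 128.]
plunger_top 0.63 [520. 348.  96.] [203. 213.]
plunger_to
[... 445 characters left out ...]
1. 210.]
tray 0.42 [513. 349.  98.] [414. 206.]
nest_cap 0.76 [ 596. -322.   29.] [202. 197.]
nest_cap 0.3 [721.  30.  -0.] [296. 258.]
header 0.74 [ 642. -325.   49.] [195. 205.]
plunger_top 0.75 [518. 353.  96.] [415. 208.]
plunger_top 0.56 [720. 434. 129.] [439. 272.]
plunger_top 0.44 [340. 349.  69.] [419. 166.]
gauge 0.96 [749. 405.  97.] [425. 284.]
gauge 0.87 [551. 336.  76.] [407. 219.]
gauge 0.74 [356. 347.  49.] [416. 174.]
multimeter 0.64 [ 738. -140.   -1.] [242. 251.]
multimeter 0.63 [ 642. -323.   45.] [196. 206.]
multimeter 0.16 [554.   0.  -2.] [301. 211.]
screwdriver 0.85 [743. 160.   7.] [336. 273.]
tin 0.71 [556.  -1.   2.] [300. 211.]
tin 0.54 [721.  32.   2.] [297. 258.]
```

View pics/top1.png

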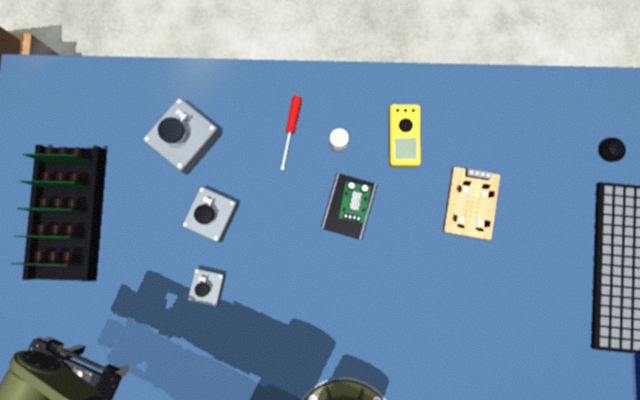

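View pics/scene1.png

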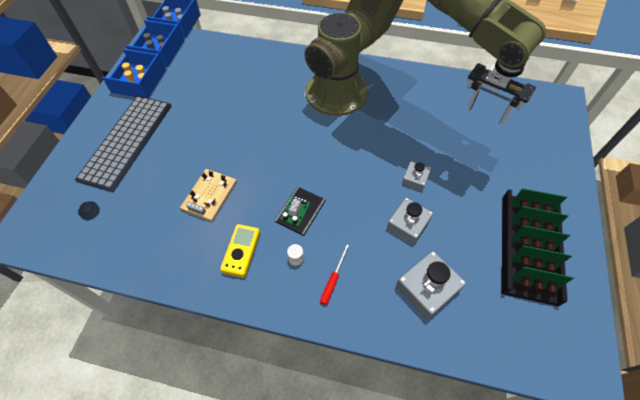

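The top picture shows the board on its tray at about (354,202) with the caps at the far (+x) end. The jig is at (473,205) with its header at (480,174), and the middle switch is at (206,213) with its plunger at about (519,350,96). The scene view agrees. The header and caps both lie towards +x, so only a small turn is needed. I'm going over the board now.

Request:
send_rows([
  [[28, -41, 0], 1.4, -1],
  [[28, -41, 0], 1.4, -1],
  [[28, -41, 0], 1.4, -1],
  [[28, -41, 0], 1.4, -1],
  [[28, -41, 0], 1.4, -1],
  [[28, -41, 0], 1.4, -1],
  [[28, -41, 0], 1.4, -1],
  [[28, -41, 0], 1.4, -1],
  [[28, -41, 0], 1.4, -1],
  [[28, -41, 0], 1.4, -1],
  [[28, -41, 0], 1.4, -1],
  [[0, 0, 0], 0, -1],
])

```text
clock: 2.4
eef_pos: [510.3, 57.1, 302.3]
eef_rot: [-3.141, 0.0, 3.034]
wrist_force: [0.1, -0.0, 0.2]
finger_gap: 94.0
finger_force: 0.0
```

```bash
python3 - <<'E'
from h import *
s=read_state(); print(s["clock"],s["eef_pos"],np.degrees(s["eef_rot"]))
p=camera("wrist"); cv2.imwrite("pics/w1.png",p["color"]); print(np.linalg.inv(p["camera_from_world"])[:3,3])
spots(p,["board","board_cap","tray"])
E
```

```text
2.4 [510.2723222  57.1275421 302.2761942] [-1.79964956e+02  4.08057691e-03  1.73815126e+02]
[440.38383312  65.75428761 383.53069184]
board 0.76 [562. -15.   5.] [272. 230.]
board_cap 0.93 [605. -22.  14.] [271. 262.]
```

View pics/w1.png

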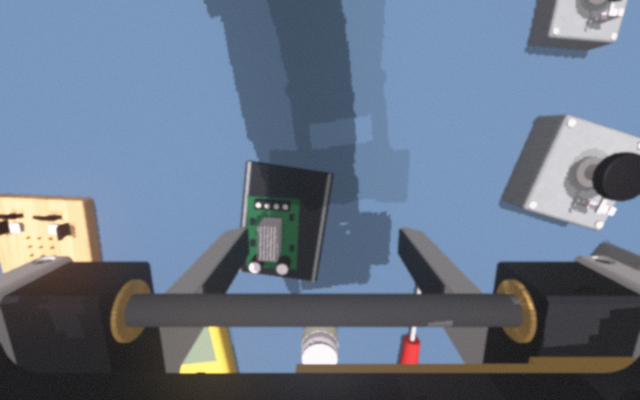

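The wrist view shows the board at about (272,230) with its capacitors at the bottom (+x) at (254-283,268), agreeing with the top camera. I'm moving above it and lower for a close measurement.

Request:
send_rows([
  [[18, -24, -24], 0, -1],
  [[18, -24, -24], 0, -1],
  [[18, -24, -24], 0, -1],
  [[0, 0, 0], 0, -1],
])

```text
clock: 3.0
eef_pos: [562.3, -11.5, 227.5]
eef_rot: [-3.141, -0.004, 3.037]
wrist_force: [-0.0, 0.5, 0.8]
finger_gap: 93.7
finger_force: 0.0
```

```bash
python3 - <<'E'
from h import *
s=read_state(); print(s["clock"],s["eef_pos"],np.degrees(s["eef_rot"]))
p=camera("wrist"); cv2.imwrite("pics/w2.png",p["color"]); print(np.linalg.inv(p["camera_from_world"])[:3,3])
spots(p,["board","board_cap","tray"])
c=p["color"].astype(int); m=((c[...,1]>c[...,2]+25)&(c[...,1]>c[...,0]+15)).astype(np.uint8)
r=regions_of("board",p); m&=cv2.dilate(r[0]["mask"].astype(np.uint8),np.ones((9,9)))
m=cv2.morphologyEx(m,cv2.MORPH_OPEN,np.ones((3,3)))
cs,_=cv2.findContours(m,cv2.RETR_EXTERNAL,cv2.CHAIN_APPROX_NONE)
pts=np.vstack([q[:,0] for q in cs]); W=np.array([ray(p,u,v,14)[:2] for u,v in pts],np.float32)
print(cv2.minAreaRect(W), cv2.boxPoints(cv2.minAreaRect(W)))
E
```

```text
3.0 [562.26539034 -11.45825805 227.4540858 ] [-179.98380991   -0.25580905  174.01523187]
[492.7246357   -3.14269524 309.04836067]
board 0.86 [563. -15.   6.] [320. 200.]
board_cap 0.97 [603. -19.  14.] [319. 240.]
((564.965576171875, -14.827354431152344), (64.85736846923828, 94.35880279541016), 80.49667358398438) [[513.0795   -39.02144 ]
 [606.1434   -54.600536]
 [616.8516     9.36673 ]
 [523.7878    24.945827]]
```

View pics/w2.png

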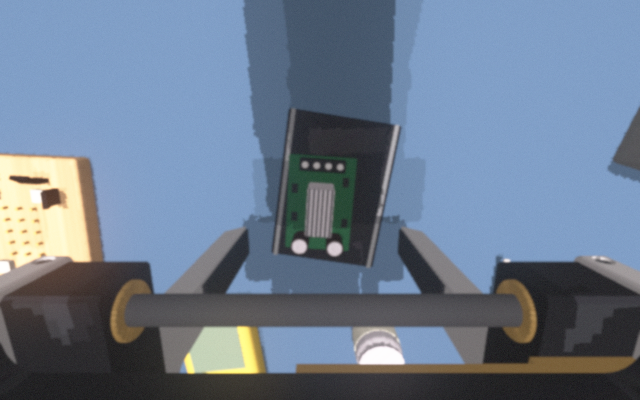

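The close view shows the board at (320,200). Its fitted rectangle is 94x65 mm, centred on (565,-15) at a yaw of -9.5 degrees, which matches the sizes given. I'm descending on the heat sink.

Request:
send_rows([
  [[2.7, -4, -36], -3.5, -1],
  [[0, 0, -36], 0, -1],
  [[0, 0, -25], 0, -1],
  [[0, 0, -12], 0, -1],
  [[0, 0, 0], 0, -1],
  [[0, 0, 0], 0, -1],
])

```text
clock: 3.85
eef_pos: [565.6, -14.5, 123.2]
eef_rot: [3.141, 0.002, 2.977]
wrist_force: [-0.2, 0.0, 1.2]
finger_gap: 93.8
finger_force: 0.0
```

Request:
send_rows([
  [[0, 0, 0], 0, 1],
  [[0, 0, 0], 0, 1],
  [[0, 0, 0], 0, 1],
  [[0, 0, 0], 0, 1],
  [[0, 0, 0], 0, 1],
  [[0, 0, 0], 0, 1],
  [[0, 0, 0], 0, 1],
  [[0, 0, 0], 0, 1],
], squeeze=25)

```text
clock: 4.65
eef_pos: [565.0, -14.8, 121.6]
eef_rot: [-3.142, -0.0, 2.976]
wrist_force: [0.4, -0.3, 0.8]
finger_gap: 33.5
finger_force: 0.0
```

Request:
send_rows([
  [[0, 0, 0], 0, 1],
  [[0, 0, 0], 0, 1],
  [[0, 0, 0], 0, 1],
  [[0, 0, 0], 0, 1],
])

```text
clock: 5.05
eef_pos: [565.0, -14.8, 121.6]
eef_rot: [-3.142, -0.0, 2.976]
wrist_force: [0.2, -0.6, -0.2]
finger_gap: 23.7
finger_force: 25.0
```

Request:
send_rows([
  [[0, 0, 10], 0, 1],
  [[0, 0, 30], 0, 1],
  [[0, 0, 40], 0, 1],
  [[0, 0, 0], 0, 1],
  [[0, 0, 0], 0, 1],
])

```text
clock: 5.55
eef_pos: [565.1, -14.8, 202.5]
eef_rot: [3.141, 0.002, 2.977]
wrist_force: [0.1, 0.1, -2.1]
finger_gap: 23.7
finger_force: 25.0
```

```bash
python3 - <<'E'
from h import *
s=read_state(); print(s["clock"],s["eef_pos"],np.degrees(s["eef_rot"]),s["finger_gap"],s["finger_force"],s["wrist_force"])
p=camera("wrist"); cv2.imwrite("pics/w3.png",p["color"])
spots(p,["board","board_cap"],1)
E
```

```text
5.55 [565.08018073 -14.7715761  202.54077257] [1.79993486e+02 9.20226409e-02 1.70541774e+02] 23.73972129463809 24.984177947044373 [ 0.09432654  0.12563343 -2.09369533]
board 0.65 [564. -14.  88.] [323. 232.]
```

The board is held (gap 23.7 mm, 25 N), with its underside 111.6 mm below the TCP. I'm moving beside the jig for a close look at the nest.

Request:
send_rows([
  [[11, -37, 12], 0, 1],
  [[11, -37, 12], 0, 1],
  [[11, -37, 12], 0, 1],
  [[11, -37, 12], 0, 1],
  [[11, -37, 12], 0, 1],
  [[0, 0, 0], 0, 1],
  [[0, 0, 0], 0, 1],
])

```text
clock: 6.4
eef_pos: [619.8, -200.2, 260.2]
eef_rot: [3.141, -0.002, 2.975]
wrist_force: [0.3, -0.3, -1.8]
finger_gap: 23.7
finger_force: 25.0
```

```bash
python3 - <<'E'
from h import *
s=read_state(); print(s["clock"],s["eef_pos"],np.degrees(s["eef_rot"]),s["finger_gap"],s["finger_force"],s["wrist_force"])
p=camera("wrist"); cv2.imwrite("pics/w4a.png",p["color"])
print(p["fx"],np.linalg.inv(p["camera_from_world"])[:3,3])
spots(p,["nest","nest_cap","header"],2)
spots(camera("top"),["nest","nest_cap","header"],1)
c=cv2.resize(p["color"][0:300,0:400],None,fx=2,fy=2,interpolation=cv2.INTER_CUBIC); cv2.imwrite("pics/w4.png",c)
E
```

```text
6.4 [ 619.76951026 -200.23848871  260.18234684] [ 1.79969364e+02 -1.16849976e-01  1.70469007e+02] 23.72141056682973 24.984213709831238 [ 0.27301037 -0.29186009 -1.76276079]
302.60144461521566 [ 550.58972967 -187.7586496   341.55260702]
nest 0.86 [ 554. -314.   29.] [202. 153.]
nest_cap 0.78 [ 596. -317.   26.] [210. 192.]
header 0.55 [ 642. -323.   42.] [211. 239.]
```

View pics/w4.png

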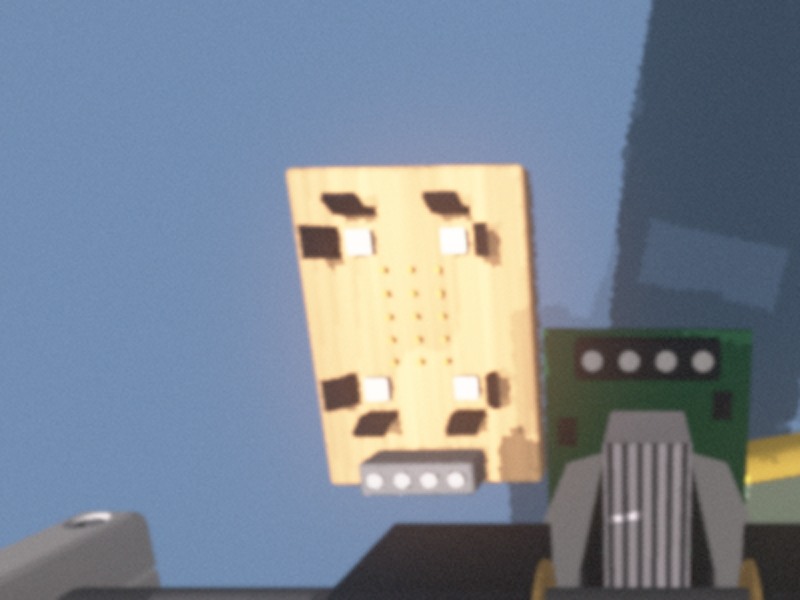

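The crop shows the jig's four white rest pads at (358,241), (453,240), (376,389) and (466,388), with the header at (420,478). The pads' tops lie at the known 26 mm, so they give the nest's centre and yaw.

```bash
python3 - <<'E'
from h import *
p=camera("wrist"); c=p["color"]
m=(c.min(2)>185).astype(np.uint8)[:,:280]; m[215:]=0
n,l,st,ce=cv2.connectedComponentsWithStats(m)
k=[i for i in range(1,n) if st[i,4]>40]
P=np.array([ray(p,*ce[i],26)[:2] for i in k]); print(ce[k],[st[i,4] for i in k]); print(P)
if len(P)==4:
    o=P[np.argsort(P[:,0])]; d=o[2:].mean(0)-o[:2].mean(0); print("centre",P.mean(0),"yaw",np.degrees(np.arctan2(d[1],d[0])))
    for a in (o[:2],o[2:]):
        a=a[np.argsort(a[:,1])]; e=a[1]-a[0]; print(np.degrees(np.arctan2(-e[0],e[1])),np.hypot(*e))
E
```

```text
[[204.95586854 152.4629108 ]
 [233.54983923  92.7170418 ]
 [225.56896552 118.41810345]] [np.int32(4260), np.int32(311), np.int32(232)]
[[ 554.9077615  -311.86288474]
 [ 502.65247277 -268.9532937 ]
 [ 525.26295666 -282.62948086]]
```

```bash
python3 - <<'E'
from h import *
p=camera("wrist"); c=p["color"].astype(int)
P=[];C=[]
for u,v in [(179,120.5),(226.5,120),(188,194.5),(233,194)]:
    u0,v0=int(u)-13,int(v)-13; b=c[v0:v0+26,u0:u0+26]
    m=((b.max(2)-b.min(2)<40)&(b.min(2)>170)).astype(np.uint8)
    n,l,st,ce=cv2.connectedComponentsWithStats(m); i=1+np.argmax(st[1:,4])
    C.append(ce[i]+[u0,v0]); print(C[-1],st[i]); P.append(ray(p,*C[-1],26)[:2])
P=np.array(P); print(P,"centre",P.mean(0))
d=P[2:].mean(0)-P[:2].mean(0); print(np.degrees(np.arctan2(d[1],d[0])),np.hypot(*d))
e=P[[1,3]].mean(0)-P[[0,2]].mean(0); print(np.degrees(np.arctan2(-e[0],e[1])),np.hypot(*e))
s=read_state();print(s["clock"],s["eef_pos"])
E
```

```text
[178.52513966 119.60335196] [  6   6  14  14 179]
[225.85549133 118.8265896 ] [  6   5  14  14 173]
[187.57534247 193.34931507] [  6   6  14  13 146]
[232.19727891 192.44897959] [  6   6  13  12 147]
[[ 518.59785107 -329.97698125]
 [ 525.6990842  -282.58096202]
 [ 593.95308376 -341.46314431]
 [ 600.81456688 -294.07338664]] centre [ 559.76614648 -312.02361855]
-8.682635922151462 76.1075746533985
-8.379867869798101 47.904334215884745
6.9 [ 620.02424122 -199.52465871  261.67943885]
```

The nest centre is (559.8,-312.0) at a yaw of -8.5 degrees. The pad grid is a clean rectangle, and the network's nest_cap and header points agree to about 1 mm. I'm moving over it and lowering.

Request:
send_rows([
  [[-20, -37.4, 0], 1, 1],
  [[-20, -37.4, 0], 0, 1],
  [[-20.2, -37.4, -20], 0, 1],
  [[0, 0, -40], 0, 1],
  [[0, 0, -32], 0, 1],
  [[0, 0, -10], 0, 1],
  [[0, 0, 0], 0, 1],
  [[0, 0, 0], 0, 1],
])

```text
clock: 7.7
eef_pos: [560.5, -312.1, 161.4]
eef_rot: [-3.141, 0.002, 2.994]
wrist_force: [-0.6, -1.1, -1.1]
finger_gap: 23.8
finger_force: 25.0
```

Request:
send_rows([
  [[0, 0, -4], 0, 1],
  [[0, 0, -4], 0, 1],
  [[0, 0, 0], 0, 1],
  [[0, 0, 0], 0, 1],
])

```text
clock: 8.1
eef_pos: [559.9, -312.0, 151.8]
eef_rot: [-3.142, 0.0, 2.994]
wrist_force: [0.2, 0.2, -2.2]
finger_gap: 23.9
finger_force: 25.0
```

```bash
python3 - <<'E'
from h import *
s=read_state(); print(s["clock"],s["eef_pos"],np.degrees(s["eef_rot"]),s["finger_gap"],s["wrist_force"],s["moment"])
p=camera("wrist"); c=p["color"]
cv2.imwrite("pics/w5.png",cv2.resize(c[100:340,160:480],None,fx=2.5,fy=2.5,interpolation=cv2.INTER_CUBIC))
E
```

```text
8.1 [ 559.85614524 -311.96642341  151.8189987 ] [-1.79995224e+02  5.71777240e-03  1.71546378e+02] 23.88877996832129 [ 0.24642311  0.16427945 -2.24480628] [ 0.01495661 -0.00607291 -0.05980629]
```

View pics/w5.png

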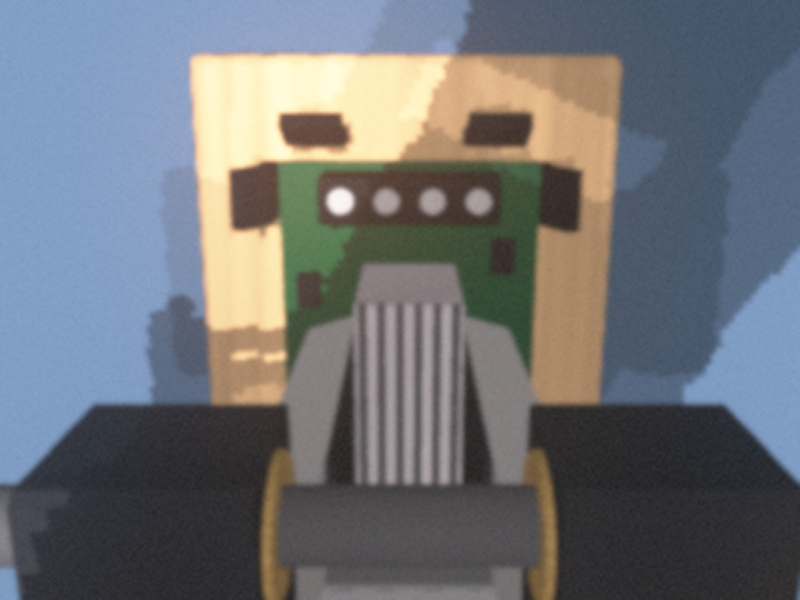

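The board (x from 278 to 540) sits centred and square between the side guides at (255,197) and (560,197), with no contact force. I'm lowering it onto the pads.

Request:
send_rows([
  [[0, 0, -4], 0, 1],
  [[0, 0, -4], 0, 1],
  [[0, 0, -3], 0, 1],
  [[0, 0, 0], 0, 1],
  [[0, 0, 0], 0, 1],
])

```text
clock: 8.65
eef_pos: [559.8, -312.0, 140.5]
eef_rot: [3.141, -0.0, 2.994]
wrist_force: [0.6, -0.2, -0.9]
finger_gap: 24.0
finger_force: 25.0
```

Request:
send_rows([
  [[0, 0, -1.5], 0, 1],
  [[0, 0, -1], 0, 1],
  [[0, 0, -1], 0, 1],
  [[0, 0, 0], 0, 1],
  [[0, 0, 0], 0, 1],
])

```text
clock: 9.15
eef_pos: [559.9, -312.0, 137.6]
eef_rot: [-3.141, 0.0, 2.994]
wrist_force: [-3.2, 2.4, 5.2]
finger_gap: 23.4
finger_force: 25.0
```

Contact is at the expected height, with about 5 N upward. I'm releasing and rising.

Request:
send_rows([
  [[0, 0, 0], 0, -0.1],
  [[0, 0, 0], 0, -0.1],
  [[0, 0, 0], 0, -0.1],
  [[0, 0, 0], 0, -0.1],
  [[0, 0, 0], 0, -0.1],
  [[0, 0, 10], 0, -0.1],
  [[0, 0, 30], 0, -0.1],
  [[0, 0, 40], 0, -0.1],
  [[-30, 0, 30], 0, -0.1],
  [[-30, 20, 20], 0, -0.1],
  [[0, 0, 0], 0, -0.1],
  [[0, 0, 0], 0, -0.1],
])

```text
clock: 10.35
eef_pos: [499.8, -292.0, 268.5]
eef_rot: [-3.141, 0.002, 2.994]
wrist_force: [0.2, -0.4, -1.0]
finger_gap: 51.8
finger_force: 0.0
```

```bash
python3 - <<'E'
from h import *
s=read_state(); print(s["clock"],s["eef_pos"],s["finger_gap"],s["wrist_force"])
p=camera("wrist"); c=p["color"]
spots(p,["board","board_cap","nest","header"],1)
cv2.imwrite("pics/w6.png",cv2.resize(c[60:300,160:480],None,fx=2.5,fy=2.5,interpolation=cv2.INTER_CUBIC))
E
```

```text
10.35 [ 499.8130043 -291.9812692  268.4637654] 51.77787054615734 [ 0.20382076 -0.38331066 -1.04723903]
board 0.98 [ 557. -311.   23.] [314. 244.]
board_cap 0.76 [ 595. -317.   28.] [313. 276.]
```

View pics/w6.png

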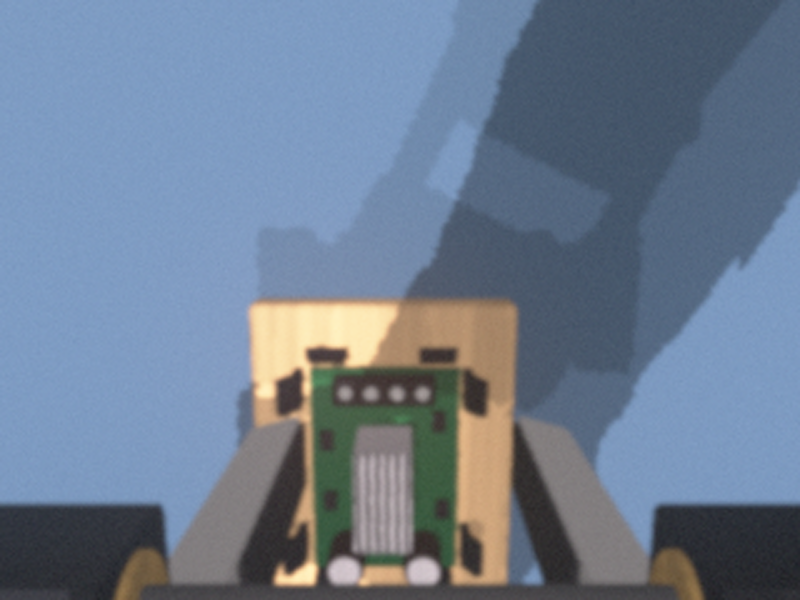

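The board sits flat inside all the guides, with the capacitors at the bottom (345,570) and (423,570) next to the header. I'm closing the gripper and going to the middle switch.

Request:
send_rows([
  [[0, 49, 0], 0, 1],
  [[0, 49, 0], 0, 1],
  [[0, 49, 0], 0, 1],
  [[0, 49, 0], 0, 1],
  [[0, 49, 0], 0, 1],
  [[0, 49, 0], 0, 1],
  [[0, 49, 0], 0, 1],
  [[0, 49, 0], 0, 1],
  [[0, 49, 0], 0, 1],
  [[0, 49, 0], 0, 1],
  [[0, 49, 0], 0, 1],
  [[0, 49, 0], 0, 1],
])

```text
clock: 11.8
eef_pos: [499.6, 298.3, 266.5]
eef_rot: [-3.141, -0.001, 2.994]
wrist_force: [0.1, -0.8, 0.2]
finger_gap: 0.5
finger_force: 0.0
```

Request:
send_rows([
  [[-10, 47, -10], 0, 1],
  [[0, 0, 0], 0, 1],
  [[0, 0, 0], 0, 1],
  [[0, 0, 0], 0, 1],
])

```text
clock: 12.2
eef_pos: [490.2, 342.2, 257.0]
eef_rot: [-3.141, -0.0, 2.993]
wrist_force: [-0.2, -0.5, 0.5]
finger_gap: 0.6
finger_force: 0.0
```

```bash
python3 - <<'E'
from h import *
s=read_state(); print(s["clock"],s["eef_pos"],s["finger_gap"],s["wrist_force"])
p=camera("wrist"); c=p["color"]
spots(p,["plunger_top","gauge"],3)
cv2.imwrite("pics/w7.png",cv2.resize(c[60:300,160:480],None,fx=2.5,fy=2.5,interpolation=cv2.INTER_CUBIC))
E
```

```text
12.2 [490.23524221 342.24431316 256.96519918] 0.6047760253451119 [-0.22062648 -0.48817352  0.53756445]
plunger_top 0.67 [336. 358.  67.] [314.  20.]
plunger_top 0.58 [520. 349.  97.] [335. 248.]
gauge 0.84 [365. 345.  57.] [304.  63.]
```

View pics/w7.png

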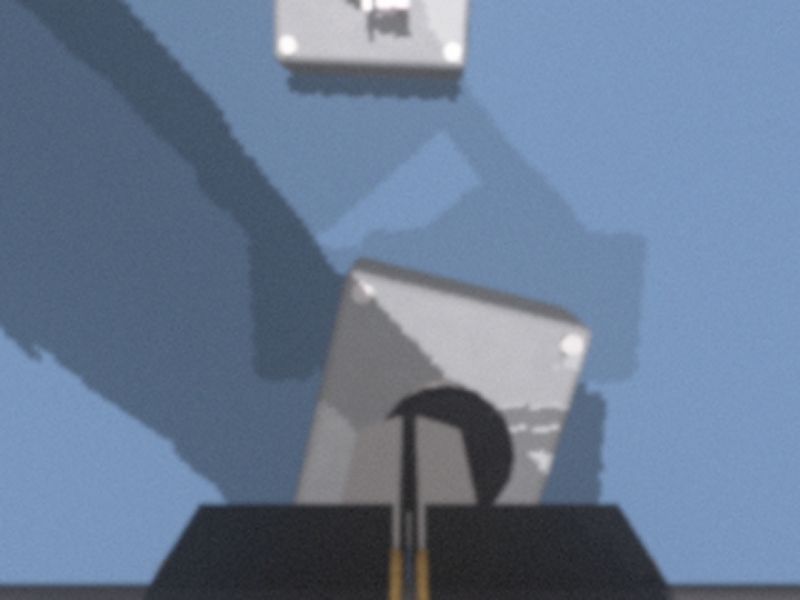

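The dark mushroom head is at (450,445) in the crop, partly behind the closed fingers. The network puts it at (520,349,97), as both earlier views did, and the neighbouring small switch is clear. I'm going above it and down close.

Request:
send_rows([
  [[29, 6, -10], 0, 1],
  [[0, 0, -30], 0, 1],
  [[0, 0, -15], 0, 1],
  [[0, 0, 0], 0, 1],
  [[0, 0, 0], 0, 1],
])

```text
clock: 12.85
eef_pos: [518.9, 348.9, 203.1]
eef_rot: [3.141, 0.0, 2.994]
wrist_force: [-0.1, 0.7, 0.6]
finger_gap: 0.8
finger_force: 0.0
```

Request:
send_rows([
  [[0, 0, -5], 0, 1],
  [[0, 0, -4], 0, 1],
  [[0, 0, -2], 0, 1],
  [[0, 0, -2], 0, 1],
  [[0, 0, 0], 0, 1],
  [[0, 0, 0], 0, 1],
])

```text
clock: 13.45
eef_pos: [518.9, 349.2, 189.6]
eef_rot: [3.141, 0.001, 2.994]
wrist_force: [-0.1, -0.1, 6.1]
finger_gap: 0.2
finger_force: 2.5
```

Request:
send_rows([
  [[0, 0, -3], 0, 1],
  [[0, 0, -3], 0, 1],
  [[0, 0, 0], 0, 1],
  [[0, 0, 0], 0, 1],
  [[0, 0, 0], 0, 1],
])

```text
clock: 13.95
eef_pos: [518.9, 349.1, 183.8]
eef_rot: [3.141, 0.001, 2.994]
wrist_force: [-0.4, -0.1, 7.0]
finger_gap: 0.7
finger_force: 3.5
```

Request:
send_rows([
  [[0, 0, -1], 0, 1],
  [[0, 0, -1.5], 0, 1],
  [[0, 0, 0], 0, 1],
  [[0, 0, 0], 0, 1],
  [[0, 0, 0], 0, 1],
])

```text
clock: 14.45
eef_pos: [519.0, 349.1, 181.4]
eef_rot: [3.141, 0.001, 2.994]
wrist_force: [-1.4, -0.4, 8.3]
finger_gap: 0.5
finger_force: 3.9
```

```bash
python3 - <<'E'
from h import *
for n in ("scene","top"):
    p=camera(n); spots(p,["plunger_top","gauge","board","board_cap"],3)
    s=read_state(); print(s["clock"],s["eef_pos"],s["wrist_force"])
    if n=="scene":cv2.imwrite("pics/s2.png",cv2.resize(p["color"][150:270,350:510],None,fx=5,fy=5,interpolation=cv2.INTER_CUBIC))
E
```

```text
plunger_top 0.71 [515. 351.  87.] [414. 209.]
plunger_top 0.56 [717. 434. 126.] [439. 271.]
plunger_top 0.25 [722.  32.   5.] [297. 258.]
gauge 0.97 [549. 338.  74.] [408. 219.]
gauge 0.82 [749. 408.  95.] [426. 284.]
gauge 0.51 [362. 345.  49.] [416. 175.]
board_cap 0.86 [ 600. -315.   26.] [204. 199.]
board_cap 0.67 [ 737. -141.   -0.] [242. 251.]
14.7 [518.97572385 349.14693365 181.38300946] [-1.13611071  0.21770789  7.29931829]
plunger_top 0.69 [718. 436. 125.] [168. 128.]
gauge 0.84 [753. 407.  95.] [185. 118.]
gauge 0.69 [551. 335.  72.] [212. 201.]
board 0.7 [ 556. -313.   26.] [471. 207.]
board_cap 0.64 [ 596. -313.   25.] [471. 192.]
14.95 [518.95524211 349.16749774 181.39613179] [-0.92562628 -0.51138867  8.20069786]
```

View pics/s2.png

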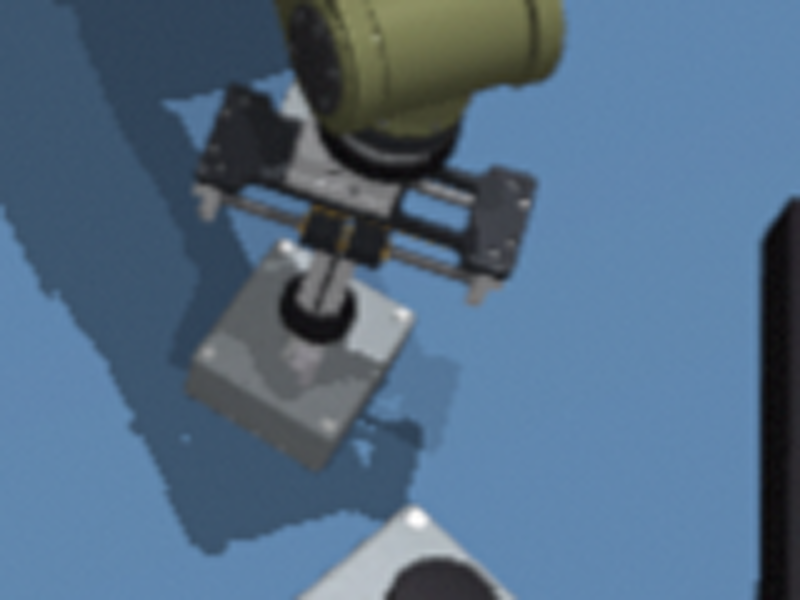

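The crop shows the closed fingertips centred on the mushroom head at (318,312), with the gauge post in front at (300,355). The tip height is 84.4 mm, which is 11.6 mm of travel. The force of about 8 N also matches half way. The board still shows in the nest, so I'm handing in.

```bash
python3 -c "
from cell import *
print(sign_off())"
```

```text
the job is handed in; nothing more can be done
None
```

The job is handed in: the board is seated in the jig, capacitors towards the header, and released, and the plunger is held at about 11.6 mm of travel with about 8 N; the hand-in gave no verdict.

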